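# Close the instrument case and lay the angle straightedge along its plain side

## Robot

A 7-joint arm with a two-finger parallel gripper is mounted at the origin on the work surface. World frame = base frame: x ahead of the robot, y to its left, z up, the work surface at z = 0. Lengths are in m, angles in degrees, forces in N, time in s.
With the tool pointing down it reaches from about 0.425 to 0.95 m from the base axis. Payload 4.7 kg.
Tool frame: the origin (TCP) lies on the centre line of the jaws, within the pads' length; the fingertips stand 8 mm ahead of it and the grasp point (between the pads) lies 11 mm behind it; z points along the fingers, y is the line along which they close (so a half turn about z gives the same grasp; the last joint's range is limited). The gripper opens to 85 mm and grips with 20 to 120 N. Pads are 22 mm wide; open, the fingers measure 114 mm over their backs; the gripper's body (76 mm by 85 mm) begins 54 mm behind the grasp point. The pads swing forward as they close: fully open they stand 13 mm farther back than shut.
Start: joints at [75.235, 26.849, -2.785, 87.806, 1.381, 65.374, -4.715], TCP at [0.153, -0.657, 0.239] pointing down, gripper open.
Joint ranges: [-148.3, 148.3], [-19.14, 114.17], [-79.39, 73.82], [5.75, 140.21], [-59.74, 239.74], [12.07, 113.84], [-152.46, 152.46]. Speed limits (degrees/s): [147.25, 147.25, 180, 180, 180, 180, 180].

## Interface

Orientations are given as a 3x3 rotation matrix whose columns are the frame's x, y, z axes.
In Python, from workcell import robot gives the robot as it stands.
- The arm moves only by the shell command python3 drive.py 'ROWS'. ROWS is a JSON list of rows, 1 to 20 of them, each of 5 numbers: dx, dy, dz in m, then a turn about the tool's z in degrees, then the finger opening in m; each row is the pose to reach, as a shift and turn from the pose commanded when the command began, along the tool's axes at that moment; what a row does not reach only later rows make up. A row lasts 1/10 s, in which the tool goes at most 0.05 m and 8.59 degrees, less where a joint would pass 70% of its speed; a pose out of reach is approached as far as the arm can. The fingers move at their own pace and stop on an object; the grip force is fixed at half the most. Time passes only in rows, so rows that do not move let the fingers close. It prints the time, the measured TCP pose, the force, the opening and the grip force at its end.
- robot.sense(): the state, without advancing time (a new reading comes with each control period).
- robot.read_camera(name): name is "side" or "top"; returns a dict with "pixels" (384x512x3 uint8, red, green, blue), "fovy" (degrees; the focal length in pixels is half the picture's height over the tangent of half this angle, whatever the lens; pixels are square), "cx", "cy" (the principal point, pixels), "rvec" (rotation vector, rad) and "tvec" (3), from world to camera coordinates, as OpenCV has them. Camera axes: x right, y down, z forward; pixel columns grow to the right and rows downward; lengths in m; the calibration is good to about 2 mm. A picture is of the moment at which its call begins. There is no depth.
- robot.hand_in(): hands the job in; it is judged then, once.
The state is a dict: "time": time; "joint_positions": joint angles; "dq": joint speeds; "effort": joint torques, N m; "eef_pos": TCP position; "eef_rot": TCP orientation; "ft_force": force on the tool from outside, world axes, zero at the start; "torque": the same for the moment, N m; "width": finger opening in m; "gripper_force": force on a finger pad.
Only numpy, scipy, OpenCV 4.12 (cv2) and the standard library are available. Lean on these libraries where they do the work, as an engineer would, in place of code of your own. Each camera call takes 0.05 s, during which the arm holds its last target. There are 200 camera calls.

## Task

Close the open blue instrument case: set its loose cover on so that it sits fully home and level on the rim. Then stand the aluminium angle straightedge on its foot, its flat face flush against the plain long side of the case (the side without sockets), reaching past both corners, to check that the cover does not stick out. Set both down gently without dropping them, let go, and leave the other things on the bench where they are.

Things in the scene. Friction and masses are not known exactly. Their poses are not given: they have to be found in the camera images.
- case: open blue metal case fixed on the 2 mm black mat: 180 (x) x 100 (y) x 34 mm high, walls 6 thick (opening 168 x 88), circuit board inside, up to 22 high. Origin: centre of the underside, on the mat, z up. Its +y side (to the robot's left, within 15 degrees) is the plain flat long side; sockets stand out up to 11 mm from its -y side
- plain_side (a point): point on the outer face of the case's plain long side, mid-length, at its bottom edge: 50 mm from the case's origin along its +y; axes as the case's (+y points straight out of the face)
- cover: loose blue cover, 0.15-0.31 kg, flat on the mat left or right of the case. Plate 174.6 (x) x 94.6 (y) x 4 mm; lip under it 163 x 83 outside, 5 deep, enters the case's opening with 2.5 mm play a side, either way round. Black grip bar on top, 70 (x) x 14 (y) x 26 high. Origin: centre of the lip's lower edge, 35 mm below the bar's top; fully home it is 29 mm above the case's origin
- straightedge: aluminium L-section, 240 mm long (x), 0.28-0.56 kg, on its foot on the mat, across from the cover; slides if pushed at the foot, tips if pushed high. Upright leaf 8 thick (y -4 to 4), 64 high; foot 8 thick, out to y = +34. Reference face: the leaf's -y face. Origin: underside, mid-length, mid-leaf. In place: x along the case's, foot away; the leaf's top 26 mm is above the cover's plate
- face_a (a point): point on the straightedge's reference face (its -y face), 85 mm from mid-length towards its -x end, 20 mm above the underside; axes as the straightedge's
- face_b (a point): the same, 85 mm towards its +x end
- tweezers: bystander: steel tweezers, 124 long, 10 wide, 8 high, lying flat between case and the right-hand place; origin at the middle of the underside
- clear_pot: bystander: small open clear plastic pot, 72 across, 40 high, near the robot; origin under its centre
- jar: bystander: small amber glass jar with black cap, 44 across, 50 high, near the robot; origin under its centre
- steel_cup: bystander: open steel cup, 76 across, 80 high, beyond the mat; origin under its centre
- spool: bystander: grey plastic spool, 60 across, 40 high, standing left of the mat; origin under its centre
- parts_tray: bystander: white divided parts tray 70 x 90 x 22, beyond the mat; origin under its centre
- pliers: bystander: small pliers with black handles, about 140 long, 12 high, lying flat beyond the mat; origin at the underside

How it is judged:
By the outcome, as a careful person would: the job done as asked, in the order asked, and still so for the second after the job is handed in, with the robot touching nothing.
It also fails if it takes over 61 s, if anything falls off the work surface, if the arm or the gripper's body presses on something with over 40 N, if the wrist force passes 120 N, or if a joint passes its speed limit or range.

## Working session

There is one attempt and no reset: what is moved stays moved. The work goes in short steps, Python scripts to look and compute and a shell command to move; the robot and the scene stay as the last step left them, time stands still between calls to the robot, and variables do not carry over. Pictures are saved under pics/ and viewed, at most 10 in all, crops included, and the job is handed in when it is done.

```bash
ls; mkdir -p pics; python3 - <<'E'
from workcell import robot
import cv2
s=robot.sense();print(s)
for n in("side","top"):
    c=robot.read_camera(n);cv2.imwrite(f"pics/{n}0.png",c["pixels"][:,:,::-1]);print({k:v for k,v in c.items() if k!="pixels"})
E
```

```text
drive.py
pics
workcell.py
{'time': 0.0, 'joint_positions': array([75.23411257, 26.89696285, -2.78607221, 87.87567281,  1.38169616,
       65.37413774, -4.71506251]), 'dq': array([ 0.01035922, -0.00686199, -0.08980146,  0.03115062,  0.00386903,
       -0.0307745 ,  0.05239329]), 'effort': array([ 5.35946140e-05, -5.10300136e+01, -4.68764012e-02, -2.37708575e+01,
        1.05915545e-02,  7.58413895e-03, -5.86397704e-06]), 'eef_pos': array([ 0.15299756, -0.65683508,  0.23825114]), 'eef_rot': array([[ 9.73919661e-01,  2.26892537e-01, -5.19088412e-04],
       [ 2.26893119e-01, -9.73917799e-01,  1.90583637e-03],
       [-7.31293953e-05, -1.97390910e-03, -9.99998049e-01]]), 'ft_force': array([ 0.26167195, -0.08943812,  0.08482718]), 'torque': array([-0.04348704,  0.03845906,  0.03056926]), 'gripper_force': 0.0, 'width': 0.08541591457519576}
{'fovy': 42.90091639634214, 'cx': 255.06568295467233, 'cy': 192.00263340684617, 'rvec': array([ 2.3522088 , -0.41159342,  0.14283017]), 'tvec': array([-0.50693099,  0.2244596 ,  1.16195667])}
{'fovy': 43.478829509104315, 'cx': 257.1078461527841, 'cy': 197.6992953794449, 'rvec': array([ 2.13000394, -2.14578233,  0.14933578]), 'tvec': array([0.08191575, 0.57516164, 1.33518939])}
```
View pics/top0.png

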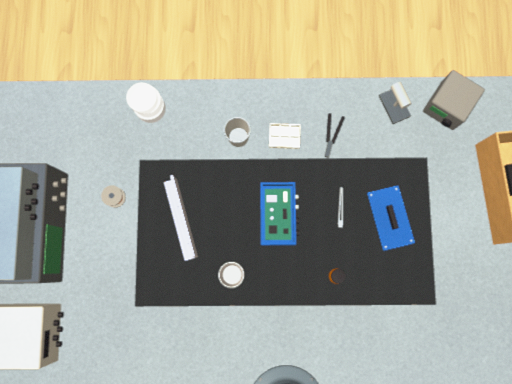

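View pics/side0.png

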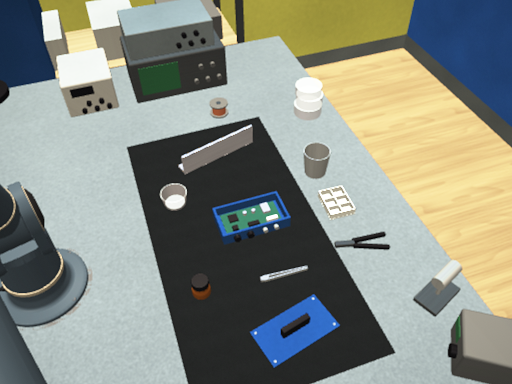

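```bash
cat > h.py <<'E'
import numpy as np,cv2
from workcell import robot
class Cam:
    def __init__(s,n):
        c=robot.read_camera(n);s.im=c["pixels"];h=s.im.shape[0]
        f=h/2/np.tan(np.radians(c["fovy"])/2);s.K=np.array([[f,0,c["cx"]],[0,f,c["cy"]],[0,0,1.]])
        s.R=cv2.Rodrigues(c["rvec"])[0];s.t=c["tvec"];s.C=-s.R.T@s.t;s.rv=c["rvec"]
    def ray(s,p,z):
        p=np.atleast_2d(p).astype(float);d=np.c_[p,np.ones(len(p))]@np.linalg.inv(s.K).T@s.R
        return (s.C+d*((z-s.C[2])/d[:,2])[:,None])[:,:2]
    def proj(s,P): return cv2.projectPoints(np.atleast_2d(P).astype(float),s.rv,s.t,s.K,None)[0][:,0]
    def blobs(s,m,amin=30):
        c=cv2.findContours(m.astype(np.uint8),cv2.RETR_EXTERNAL,cv2.CHAIN_APPROX_NONE)[0]
        return [k[:,0] for k in c if cv2.contourArea(k)>amin]
def blue(im):
    r,g,b=[im[:,:,i].astype(int) for i in range(3)];return (b>r+50)&(b>g+30)&(b>80)
def rect(P):
    (c,(w,h),a)=cv2.minAreaRect((P*1000).astype(np.float32))
    if w<h:w,h,a=h,w,a+90
    return np.round(c,1),round(w,1),round(h,1),round((a+90)%180-90,2)
E
python3 - <<'E'
from h import *
for n in("top","side"):
    c=Cam(n);print(n,c.C.round(3))
    for k in c.blobs(blue(c.im)): 
        print("blue",k.mean(0).round(),rect(c.ray(k,.011)),rect(c.ray(k,.036)))
    g=c.im.astype(int).min(2)
    if n=="top":
        for k in c.blobs((g>110)[:,:]*1,20):
            m=k.mean(0)
            if 140<m[0]<430 and 160<m[1]<300: print("wh",m.round(),rect(c.ray(k,.066)),rect(c.ray(k,.002)))
    x0,y0,x1,y1=(150,160,430,260) if n=="top" else (170,110,350,370)
    cv2.imwrite(f"pics/{n}z.png",cv2.resize(c.im[y0:y1,x0:x1,::-1],None,fx=[2.8,2.3][n=="side"],fy=[2.8,2.3][n=="side"],interpolation=cv2.INTER_CUBIC))
E
```

```text
top [0.369 0.063 1.407]
blue [391. 218.] (array([ 519.6, -309.1]), 176.5, 97.1, 13.09) (array([ 516.9, -302.4]), 173.4, 95.3, 13.09)
blue [278. 213.] (array([534.6,  17.7]), 185.1, 104.4, -0.42) (array([531.6,  18.5]), 181.7, 102.5, -0.42)
wh [281. 190.] (array([620.2,  91. ]), 1535.8, 1106.4, 89.22) (array([632.2,  92.4]), 1609.1, 1159.2, 89.22)
side [ 0.28  -0.774  0.99 ]
blue [293. 330.] (array([ 519.4, -310.5]), 176.1, 96.3, 13.04) (array([ 513.3, -322.4]), 171.6, 93.8, 13.04)
blue [251. 219.] (array([538.2,  28.5]), 189.2, 128.2, -0.47) (array([531.6,   8. ]), 184.4, 125.0, -0.47)
blue [474.  46.] (array([1555.9,  572. ]), 902.4, 392.3, 50.8) (array([1523.3,  537.6]), 879.4, 382.3, 50.8)
```

View pics/topz.png

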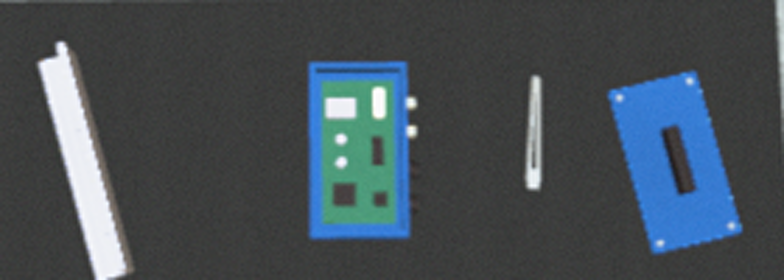

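View pics/sidez.png

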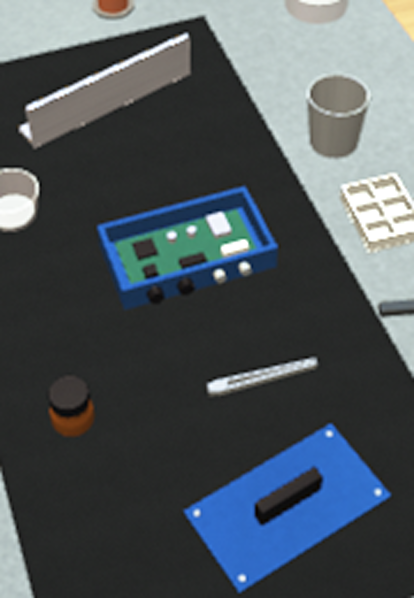

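```bash
cat >> h.py <<'E'
def go(x,y,z,yaw):
    s=robot.sense();R=s["eef_rot"];d=R.T@(np.array([x,y,z])-s["eef_pos"])
    y0=np.degrees(np.arctan2(R[1,0],R[0,0]));t=-((yaw-y0+90)%180-90)
    print("t",s["time"],"pos",s["eef_pos"].round(4),"yaw",y0.round(2),"rows: dx %.4f dy %.4f dz %.4f turn %.2f"%(*d,t))
def line(P):
    v=cv2.fitLine((P*1000).astype(np.float32),cv2.DIST_HUBER,0,.01,.01).ravel()
    if v[0]<0: v[:2]*=-1
    return v,np.degrees(np.arctan2(v[1],v[0]))
E
python3 - <<'E'
from h import *
T=Cam("top");S=Cam("side")
for c,n in((T,"t"),(S,"s")):
    m=blue(c.im);ks=c.blobs(m)
    cov=max([k for k in ks if abs(c.ray(k,.011).mean(0)[1]+.31)<.05],key=len)
    f=np.zeros(m.shape,np.uint8);cv2.fillPoly(f,[cov],1);f=cv2.erode(f,np.ones((3,3)))
    dark=(f>0)&(c.im.max(2)<90)
    for k in c.blobs(dark,10): print(n,"bar",rect(c.ray(k,.037)),rect(c.ray(k,.011)))
    cs=max([k for k in ks if abs(c.ray(k,.036).mean(0)[1]-.018)<.05],key=len)
    P=c.ray(cs,.036)*1000;print(n,"case hull",rect(P/1000))
    for nm,ax,sg in(("+y",1,1),("-y",1,-1),("+x",0,1),("-x",0,-1)):
        o=1-ax; mid=[532,18][o]; half=[70,35][o]
        Q=P[abs(P[:,o]-mid)<half]; e=Q[:,ax]*sg; e0=[532,18][ax]*sg+[90,50][ax]
        q=Q[abs(e-e0)<9]
        if len(q)>5: print(" ",nm,len(q),np.median(q[:,ax]).round(2),"slope",np.degrees(np.arctan(np.polyfit(q[:,o],q[:,ax],1)[0])).round(2))
# straightedge colours along a row
for r in(190,215,240): print(r,[(x,tuple(int(v) for v in T.im[r,x])) for x in range(164,202,2)])
E
```

```text
t bar (array([ 518.5, -305.6]), 66.1, 15.8, 13.15) (array([ 521.4, -312.6]), 67.3, 16.1, 13.15)
t case hull (array([531.6,  18.5]), 181.7, 102.5, -0.42)
  +y 48 69.76 slope -0.42
  -y 49 -30.6 slope 0.03
  +x 24 622.41 slope 0.5
  -x 24 443.43 slope -1.41
s bar (array([ 516.7, -316.2]), 74.7, 20.8, 13.22) (array([ 523.2, -303.7]), 76.8, 21.4, 13.22)
s case hull (array([531.6,   8. ]), 184.4, 125.0, -0.47)
  +y 50 68.45 slope -0.24
  -y 68 -33.28 slope -0.12
  +x 18 622.46 slope 0.19
  -x 19 441.17 slope 0.27
190 [(164, (64, 64, 63)), (166, (210, 215, 228)), (168, (237, 239, 244)), (170, (237, 239, 244)), (172, (238, 239, 244)), (174, (238, 239, 245)), (176, (226, 227, 237)), (178, (118, 109, 100)), (180, (72, 71, 70)), (182, (60, 60, 59)), (184, (57, 60, 57)), (186, (53, 56, 56)), (188, (59, 57, 56)), (190, (60, 58, 62)), (192, (61, 61, 60)), (194, (61, 62, 62)), (196, (57, 60, 58)), (198, (56, 57, 58)), (200, (56, 59, 59))]
215 [(164, (55, 54, 55)), (166, (61, 63, 64)), (168, (59, 61, 60)), (170, (55, 59, 55)), (172, (158, 163, 179)), (174, (238, 240, 245)), (176, (234, 237, 243)), (178, (236, 239, 244)), (180, (238, 239, 245)), (182, (238, 241, 247)), (184, (140, 129, 125)), (186, (101, 94, 88)), (188, (58, 58, 58)), (190, (57, 58, 58)), (192, (62, 61, 63)), (194, (63, 63, 62)), (196, (60, 60, 59)), (198, (61, 63, 60)), (200, (61, 60, 60))]
240 [(164, (56, 56, 57)), (166, (59, 58, 60)), (168, (54, 55, 55)), (170, (61, 61, 59)), (172, (58, 61, 58)), (174, (61, 61, 60)), (176, (61, 63, 61)), (178, (91, 95, 97)), (180, (242, 244, 249)), (182, (236, 238, 244)), (184, (237, 240, 244)), (186, (236, 239, 244)), (188, (236, 238, 245)), (190, (225, 228, 237)), (192, (119, 110, 103)), (194, (61, 61, 62)), (196, (60, 60, 58)), (198, (60, 60, 59)), (200, (60, 60, 59))]
```

```bash
python3 - <<'E'
from h import *
go(.5195,-.310,.10,13.1); go(.5195,-.310,.0235,13.1)
E
```

```text
t 0.3 pos [ 0.153  -0.6573  0.239 ] yaw 13.11 rows: dx 0.4357 dy -0.2550 dz 0.1391 turn 0.01
t 0.3 pos [ 0.153  -0.6573  0.239 ] yaw 13.11 rows: dx 0.4357 dy -0.2550 dz 0.2156 turn 0.01
```

```bash
python3 drive.py '[[0.4357,-0.255,0.09,0,0.085],[0.4357,-0.255,0.09,0,0.085],[0.4357,-0.255,0.09,0,0.085],[0.4357,-0.255,0.09,0,0.085],[0.4357,-0.255,0.09,0,0.085],[0.4357,-0.255,0.09,0,0.085],[0.4357,-0.255,0.09,0,0.085],[0.4357,-0.255,0.09,0,0.085],[0.4357,-0.255,0.09,0,0.085],[0.4357,-0.255,0.09,0,0.085],[0.4357,-0.255,0.09,0,0.085],[0.4357,-0.255,0.139,0,0.085],[0.4357,-0.255,0.139,0,0.085],[0.4357,-0.255,0.139,0,0.085]]'
python3 - <<'E'
from h import *
go(.5195,-.310,.0235,13.1)
c=Cam("side");cv2.imwrite("pics/a.png",cv2.resize(c.im[200:384,170:420,::-1],None,fx=3,fy=3,interpolation=cv2.INTER_CUBIC))
E
```

```text
time: 1.7
eef_pos: [0.5186, -0.3108, 0.0999]
eef_rot: [[0.974, 0.226, -0.002], [0.226, -0.974, 0.001], [-0.002, -0.001, -1.0]]
ft_force: [0.6, -1.0, 0.3]
width: 0.0849
gripper_force: 0.0
t 1.7 pos [ 0.5186 -0.3108  0.0999] yaw 13.05 rows: dx 0.0012 dy -0.0005 dz 0.0764 turn -0.05
```

View pics/a.png

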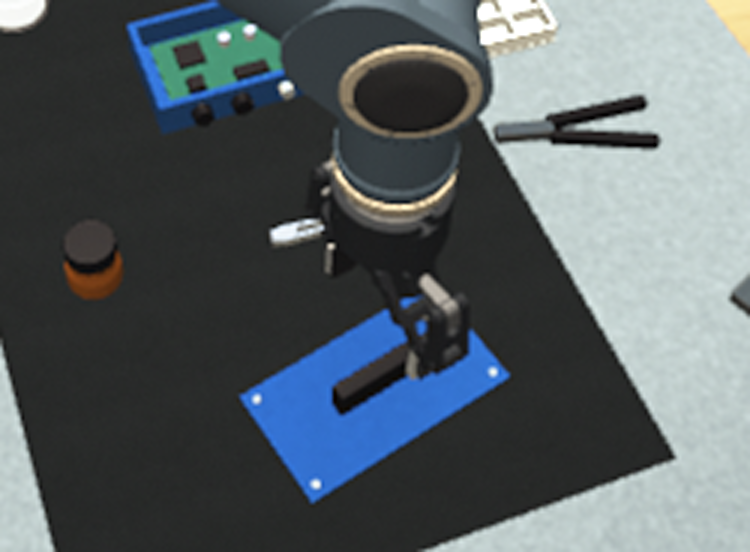

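```bash
python3 drive.py '[[0.001,0,0.03,0,0.04],[0.001,0,0.06,0,0.04],[0.001,0,0.07,0,0.04],[0.001,0,0.0755,0,0.04],[0.001,0,0.0755,0,0.04],[0.001,0,0.0755,0,0.0],[0.001,0,0.0755,0,0.0],[0.001,0,0.0755,0,0.0],[0.001,0,0.0755,0,0.0],[0.001,0,0.0755,0,0.0],[0.001,0,0.0755,0,0.0],[0.001,0,0.0755,0,0.0],[0.001,0,0.0755,0,0.0]]'
```

```text
time: 3.05
eef_pos: [0.5217, -0.3107, 0.0265]
eef_rot: [[0.974, 0.227, 0.002], [0.227, -0.974, -0.002], [0.002, 0.002, -1.0]]
ft_force: [-1.4, 0.4, 5.6]
width: 0.0128
gripper_force: 61.1
```

```bash
python3 drive.py '[[0,0,-0.005,0,0],[0,0,-0.015,0,0],[0,0,-0.05,0,0],[0,0,-0.1,0,0],[0,0,-0.125,0,0],[0,0,-0.125,0,0],[0,0,-0.125,0,0]]'
python3 - <<'E'
from h import *
s=robot.sense();print(s["torque"],s["ft_force"])
for n in("top","side"):
    c=Cam(n)
    for k in c.blobs(blue(c.im),100): print(n,len(k),k.mean(0).round(),rect(c.ray(k,.133)))
    if n=="side":cv2.imwrite("pics/b.png",cv2.resize(c.im[130:384,170:420,::-1],None,fx=2.3,fy=2.3,interpolation=cv2.INTER_CUBIC))
E
```

```text
time: 3.75
eef_pos: [0.5203, -0.3099, 0.1502]
eef_rot: [[0.974, 0.227, 0.0], [0.227, -0.974, -0.0], [0.0, 0.0, -1.0]]
ft_force: [-0.1, 0.1, -2.4]
width: 0.0126
gripper_force: 60.3
[-0.01038528  0.04339801 -0.02523942] [-0.14531521  0.12108231 -2.39219212]
top 194 [278. 213.] (array([520.1,  21.7]), 168.9, 95.2, -0.42)
top 244 [400. 213.] (array([ 518.6, -308.5]), 176.4, 97.0, 13.15)
side 282 [296. 301.] (array([ 517.7, -308.7]), 176.1, 96.5, 12.91)
side 330 [245. 220.] (array([497.1, -71.6]), 148.4, 111.9, -0.15)
side 361 [473.  47.] (array([1396.9,  404.3]), 789.9, 343.4, 50.8)
```

View pics/b.png

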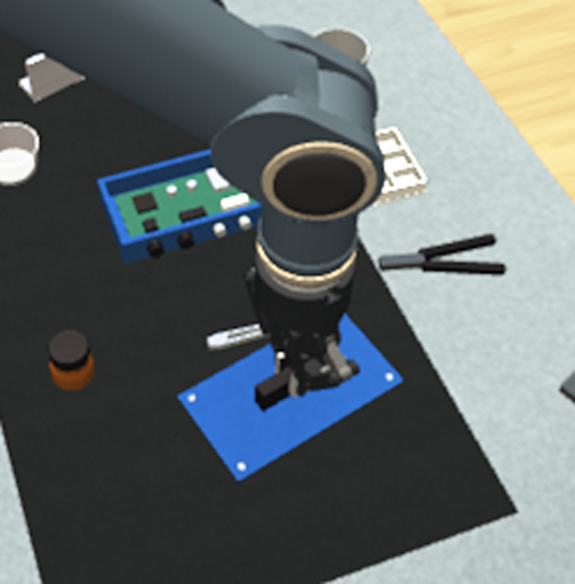

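```bash
python3 - <<'E'
from h import *
go(.5342,.0185,.09,-.35)
E
```

```text
t 3.85 pos [ 0.5193 -0.3094  0.1483] yaw 13.11 rows: dx 0.0890 dy -0.3159 dz 0.0587 turn 13.46
```

```bash
python3 drive.py '[[0.0878,-0.3164,0,13.45,0],[0.0878,-0.3164,0,13.45,0],[0.0878,-0.3164,0,13.45,0],[0.0878,-0.3164,0,13.45,0],[0.0878,-0.3164,0,13.45,0],[0.0878,-0.3164,0,13.45,0],[0.0878,-0.3164,0,13.45,0],[0.0878,-0.3164,0,13.45,0],[0.0878,-0.3164,0.03,13.45,0],[0.0878,-0.3164,0.06,13.45,0],[0.0878,-0.3164,0.06,13.45,0],[0.0878,-0.3164,0.06,13.45,0],[0.0878,-0.3164,0.06,13.45,0]]'
cat > m.py <<'E'
from h import *
import sys
z=float(sys.argv[1])
ps=[]
for n in("top","side"):
    c=Cam(n);ks=c.blobs(blue(c.im),100)
    cv2.imwrite(f"pics/{sys.argv[2]}_{n}.png",cv2.resize(c.im[150:270,190:350,::-1],None,fx=4,fy=4,interpolation=cv2.INTER_CUBIC))
    for k in ks:
        P=c.ray(k,z)*1000
        if abs(P.mean(0)[1])>90: continue
        print(n,rect(P/1000))
        for nm,ax,sg in(("+y",1,1),("-y",1,-1),("+x",0,1),("-x",0,-1)):
            o=1-ax; mid=[532,18][o]; half=[70,35][o]
            Q=P[abs(P[:,o]-mid)<half]; e0=[532,18][ax]*sg+[87.3,47.3][ax]
            q=Q[abs(Q[:,ax]*sg-e0)<9]
            if len(q)>5: print(" ",nm,len(q),np.median(q[:,ax]).round(2),"slope",np.degrees(np.arctan(np.polyfit(q[:,o],q[:,ax],1)[0])).round(2))
    s=robot.sense();ps.append(s["eef_pos"]);print(s["eef_pos"].round(4),s["ft_force"].round(1))
E
python3 m.py .076 h1
```

```text
time: 5.15
eef_pos: [0.5353, 0.0177, 0.0907]
eef_rot: [[1.0, -0.007, 0.002], [-0.007, -1.0, -0.0], [0.002, -0.0, -1.0]]
ft_force: [-0.6, -0.5, -0.9]
width: 0.0123
gripper_force: 60.2
top (array([486. ,  42.3]), 94.4, 55.1, -0.42)
  +y 29 69.74 slope -3.7
  -x 18 441.45 slope -9.9
[0.5354 0.0178 0.091 ] [-0.1 -0.1 -1.4]
side (array([527.2,  -9. ]), 188.5, 152.3, -0.49)
  +y 42 65.33 slope -1.11
  +x 18 620.41 slope 0.01
  -x 10 444.88 slope 22.33
[0.5354 0.0179 0.0911] [ 0.2 -1.1 -1.1]
```

View pics/h1_side.png

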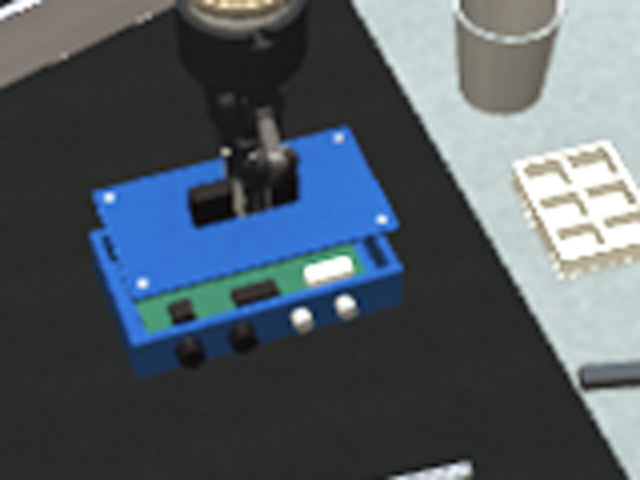

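```bash
cat > sc.py <<'E'
from h import *
import sys
z=float(sys.argv[1])
for n in("side","top"):
    c=Cam(n);big=cv2.resize(c.im,None,fx=4,fy=4,interpolation=cv2.INTER_CUBIC).astype(int)
    w=(big[:,:,0]>110)&(big[:,:,2]>120)
    for k in c.blobs(w,6):
        if cv2.contourArea(k)>300: continue
        M=cv2.moments(k);p=np.array([M["m10"],M["m01"]])/M["m00"];p=(p+.5)/4-.5
        P=c.ray(p,z)[0]*1000
        if abs(P[0]-532)<100 and abs(P[1]-18)<70: print(n,p.round(1),P.round(1),cv2.contourArea(k))
E
python3 sc.py .0755
```

```text
side [225.2 220.4] [455.4 -17.3] 99.5
side [285.  204.3] [612.3 -18.9] 87.5
side [216.7 198.9] [456.   58.5] 83.5
side [245.9 187.5] [538.8  70.9] 28.0
side [258.7 188. ] [569.4  57.6] 150.0
side [274.1 183.8] [612.5  57.8] 84.0
side [256.8 182.9] [571.2  76.9] 124.0
top [264.3 238.7] [456.4  58.1] 101.0
top [284.1 231.5] [475.8   3.3] 7.5
top [283.5 228.3] [484.6   4.9] 18.0
top [267.5 212.5] [529.1  48.7] 8.0
top [261.6 208.3] [540.8  65. ] 26.0
top [257.9 205. ] [550.4  75.4] 254.5
```

View pics/h1_top.png

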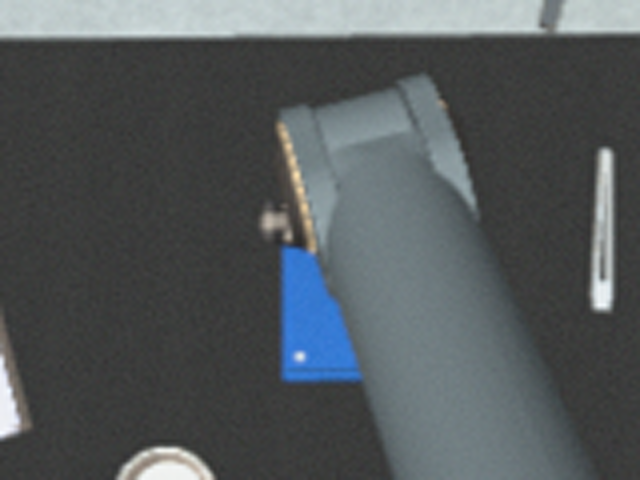

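```bash
python3 - <<'E'
from h import *
c=Cam("side")
im=cv2.resize(c.im,None,fx=1,fy=1).astype(float)
bl=im[:,:,2]-im[:,:,0]   # blueness
def edge(P0,P1,z,out,ts):
    # subpixel half-level crossing of blueness along outward world normal, at points on nominal edge
    r=[]
    for t in ts:
        b=np.array(P0)*(1-t)+np.array(P1)*t
        d=np.arange(-8,12,.25);W=b[None]+d[:,None]*np.array(out)
        px=c.proj(np.c_[W,np.full(len(d),z*1000)]/1000).astype(np.float32)
        v=cv2.remap(bl.astype(np.float32),px[:,:1],px[:,1:],cv2.INTER_LINEAR).ravel()
        lo,hi=v[-8:].mean(),v[8:20].mean()
        i=np.where((v[8:-1]>(lo+hi)/2)&(v[9:]<=(lo+hi)/2))[0]
        r.append((t,round(float(d[i[0]+8]),2) if len(i) else None,int(hi),int(lo)))
    return r
ts=[.1,.15,.2,.25,.75,.8,.85,.9]
print("plate +y off 66.3:",edge((444.7,66.3),(619.3,65.3),.0755,(0,1),ts))
print("plate +x off 619.3:",edge((619.3,65.3),(618.7,-29.3),.0755,(1,0),ts+[.4,.6]))
print("case +x off 622:",edge((622,68.3),(622,-31.3),.036,(1,0),[.6,.7,.8,.9]))
print("case -x bottomleft off 442:",edge((442,69),(442,-31),.036,(-1,0),[.2,.4,.6,.8]))
print("plate -x off 444.7:",edge((444.7,66),(444.1,-28.6),.0755,(-1,0),[.2,.4,.6,.8,.9]))
E
```

```text
plate +y off 66.3: [(0.1, 1.5, 159, 0), (0.15, 1.25, 159, 0), (0.2, 1.0, 158, 0), (0.25, 0.5, 156, 0), (0.75, 3.75, 16, -5), (0.8, 0.5, 152, 0), (0.85, 0.5, 154, 0), (0.9, 0.75, 156, 0)]
plate +x off 619.3: [(0.1, 3.0, 82, 0), (0.15, 2.5, 150, 0), (0.2, 2.5, 158, 0), (0.25, 2.25, 158, 0), (0.75, 2.0, 161, 1), (0.8, 2.5, 163, 1), (0.85, 2.25, 126, 0), (0.9, 3.0, 90, 0), (0.4, 2.0, 159, 0), (0.6, 1.75, 158, 0)]
case +x off 622: [(0.6, -2.25, 165, 160), (0.7, 1.75, 117, 3), (0.8, 1.5, 127, 0), (0.9, 1.25, 126, 0)]
case -x bottomleft off 442: [(0.2, 0.75, 157, 0), (0.4, 0.75, 164, 0), (0.6, 0.75, 163, 0), (0.8, 1.0, 163, 0)]
plate -x off 444.7: [(0.2, -1.25, 154, 0), (0.4, 9.0, 153, 32), (0.6, -2.0, 153, 62), (0.8, 8.75, 153, 65), (0.9, 8.5, 158, 56)]
```

```bash
python3 drive.py '[[-0.0014,0.0004,0.01,0,0],[-0.0014,0.0004,0.02,0,0],[-0.0014,0.0004,0.025,0,0],[-0.0014,0.0004,0.028,0,0],[-0.0014,0.0004,0.028,0,0],[-0.0014,0.0004,0.028,0,0]]'; python3 - <<'E'
from h import *
c=Cam("side");cv2.imwrite("pics/d1.png",cv2.resize(c.im[160:250,190:320,::-1],None,fx=6,fy=6,interpolation=cv2.INTER_CUBIC))
E
python3 sc.py .0475
```

```text
time: 6.0
eef_pos: [0.5331, 0.0177, 0.0618]
eef_rot: [[1.0, -0.006, 0.0], [-0.006, -1.0, -0.0], [0.0, 0.0, -1.0]]
ft_force: [0.5, 0.7, -1.3]
width: 0.0126
gripper_force: 60.2
side [225.2 228.2] [453.3 -18.5] 95.5
side [269.7 220.6] [565.9 -33.7] 34.0
side [273.2 219.6] [575.2 -33.6] 29.0
side [276.4 218.6] [583.9 -33.3] 29.5
side [283.8 212.2] [609.3 -19.8] 97.5
side [216.9 206.7] [454.3  57.3] 90.0
side [258.  197.1] [565.4  52.5] 141.5
side [273.5 191.8] [610.5  56.3] 81.0
side [256.  191.7] [567.1  72.9] 117.0
top [291.6 243.5] [444.2 -18.6] 20.5
top [264.3 240. ] [454.4  58.1] 107.0
top [302.8 238.2] [458.8 -50.3] 11.5
top [288.8 238.6] [457.8 -11. ] 32.0
top [287.2 235. ] [468.   -6.6] 6.5
top [286.9 231.9] [476.8  -5.9] 14.0
top [284.  225.7] [494.4   2. ] 15.0
top [282.  223.5] [500.8   7.7] 11.0
top [291.  216.6] [520.1 -18.1] 28.0
top [267.6 214.6] [526.4  48.2] 14.5
top [261.6 210.5] [538.3  65. ] 20.0
top [257.9 207. ] [548.4  75.6] 258.0
```

View pics/d1.png

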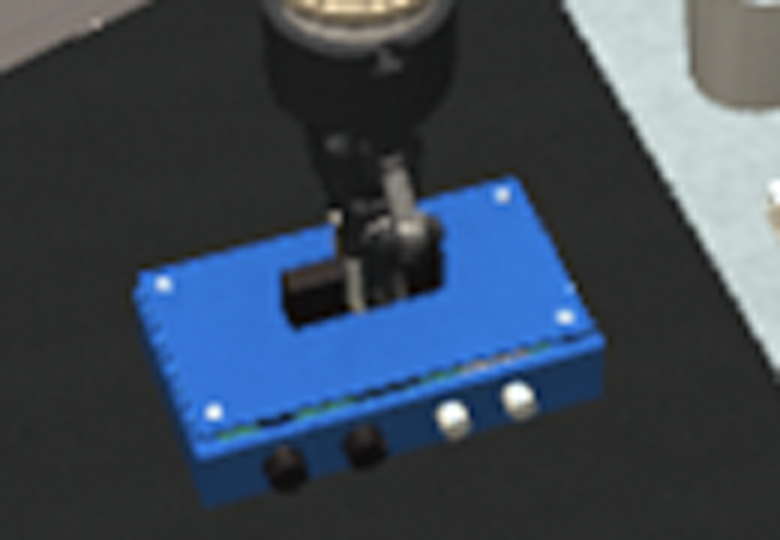

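```bash
python3 drive.py '[[0,0,0.0015,0,0],[0,0,0.003,0,0],[0,0,0.004,0,0],[0,0,0.005,0,0],[0,0,0.006,0,0],[0,0,0.006,0,0]]'
```

```text
time: 6.75
eef_pos: [0.533, 0.0177, 0.0557]
eef_rot: [[1.0, -0.006, -0.0], [-0.006, -1.0, -0.0], [-0.0, 0.0, -1.0]]
ft_force: [0.3, -1.4, -1.9]
width: 0.0128
gripper_force: 60.3
```

```bash
python3 drive.py '[[0,0,0.0004,0,0],[0,0,0.0008,0,0],[0,0,0.0012,0,0],[0,0,0.0012,0,0]]'
```

```text
time: 7.15
eef_pos: [0.533, 0.0177, 0.0555]
eef_rot: [[1.0, -0.006, 0.0], [-0.006, -1.0, -0.0], [0.0, 0.0, -1.0]]
ft_force: [-2.4, 0.3, 5.8]
width: 0.0125
gripper_force: 61.5
```

```bash
python3 drive.py '[[0,0,-0.0008,0,0.0],[0,0,-0.0008,0,0.05],[0,0,-0.0008,0,0.05],[0,0,-0.0008,0,0.05],[0,0,-0.0008,0,0.05],[0,0,-0.03,0,0.05],[0,0,-0.07,0,0.05],[0,0,-0.11,0,0.05],[0,0,-0.11,0,0.05],[0,0,-0.11,0,0.05]]'
python3 sc.py .040
python3 - <<'E'
from h import *
c=Cam("side");T=Cam("top")
a=c.im[100:260,130:330,::-1];b=T.im[140:300,120:320,::-1]
cv2.imwrite("pics/e.png",np.hstack([cv2.resize(i,None,fx=2,fy=2,interpolation=cv2.INTER_CUBIC) for i in(a,b)]))
E
```

```text
time: 8.15
eef_pos: [0.5334, 0.0176, 0.1655]
eef_rot: [[1.0, -0.006, 0.002], [-0.006, -1.0, -0.0], [0.002, 0.0, -1.0]]
ft_force: [-0.3, -0.0, -0.4]
width: 0.05
gripper_force: 0.0
side [225.4 229.9] [453.6 -17.8] 99.5
side [264.8 228.7] [547.3 -48.3] 269.0
side [275.8 225.6] [576.5 -48.3] 275.0
side [283.7 213.9] [609.6 -19.3] 89.0
side [217.  208.4] [454.1  58.3] 89.5
side [273.2 193.5] [610.   57.2] 82.0
```

View pics/e.png

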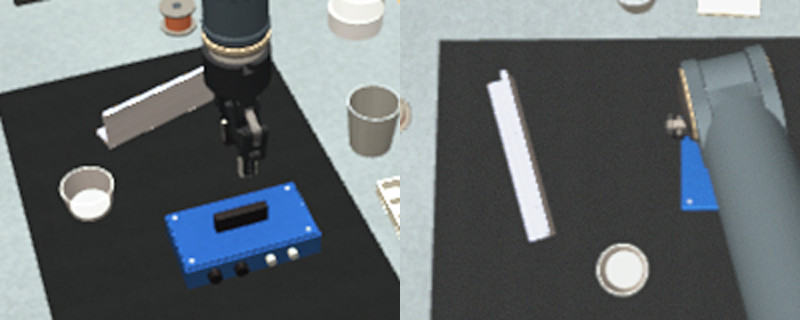

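```bash
cat > se.py <<'E'
from h import *
T=Cam("top");S=Cam("side")
T.im=cv2.imread("pics/top0.png")[:,:,::-1];S.im=cv2.imread("pics/side0.png")[:,:,::-1]
g=T.im.astype(float)[:,:,1]
P=[]
for r in range(184,256):
    v=g[r,150:215];i=np.where(v>200)[0]
    if len(i)<3: continue
    e=i[-1]; x=150+e+(v[e]-175)/(v[e]-v[e+1]) if v[e+1]<175 else None
    if x: P.append((x,r))
W=T.ray(P,.066);v,a=line(W);print("leaf -y top edge: at",v[2:].round(1),"yaw",a.round(2),"n",len(P))
d=v[:2]/np.hypot(*v[:2]);nn=np.array([-d[1],d[0]])
res=(W*1000-v[2:])@nn;print("resid",np.abs(res).max().round(1),res.std().round(2))
m=g>150;k=[b for b in T.blobs(m,40) if 165<b.mean(0)[0]<200 and 180<b.mean(0)[1]<260][0]
Q=T.ray(k,.066)*1000;u=(Q-v[2:])@d;w=(Q-v[2:])@nn
print("along range",u.min().round(1),u.max().round(1));
for lo in(-4,0,4,8,12,16,20): 
    s=(w>=lo)&(w<lo+4); print(lo,u[s].min().round(1) if s.any() else None,u[s].max().round(1) if s.any() else None)
# side: blob
gs=S.im.astype(float);ms=(gs.min(2)>95)
k=[b for b in S.blobs(ms,200) if 175<b.mean(0)[0]<260 and 125<b.mean(0)[1]<175]
for b in k:
    h=cv2.approxPolyDP(cv2.convexHull(b),2,True)[:,0];print("side hull",h.tolist());print(" z66",(S.ray(h,.066)*1000).round(0).tolist(),"z2",(S.ray(h,.002)*1000).round(0).tolist())
E
python3 se.py
```

```text
leaf -y top edge: at [503.6 278.2] yaw 15.94 n 67
resid 1.1 0.43Traceback (most recent call last):
  File "se.py", line 14, in <module>
    m=g>150;k=[b for b in T.blobs(m,40) if 165<b.mean(0)[0]<200 and 180<b.mean(0)[1]<260][0]
              ~~~~~~~~~~~~~~~~~~~~~~~~~~~~~~~~~~~~~~~~~~~~~~~~~~~~~~~~~~~~~~~~~~~~~~~~~~~^^^
IndexError: list index out of range
```

```bash
sed -i 's/RETR_EXTERNAL/RETR_LIST/' h.py; python3 se.py
```

```text
leaf -y top edge: at [503.6 278.2] yaw 15.94 n 67
resid 1.1 0.43
along range -101.2 143.7
-4 -88.4 138.5
0 -99.0 142.1
4 -98.2 143.7
8 -100.1 140.9
12 -101.2 130.6
16 -100.4 128.6
20 -98.8 130.2
side hull [[251, 124], [251, 141], [186, 173], [178, 167], [182, 155]]
 z66 [[641.0, 325.0], [615.0, 251.0], [407.0, 188.0], [392.0, 219.0], [414.0, 263.0]] z2 [[666.0, 401.0], [639.0, 322.0], [415.0, 255.0], [399.0, 287.0], [423.0, 335.0]]
```

```bash
python3 drive.py '[[-0.01,-0.2704,0,-16.35,0.04],[-0.01,-0.2704,0,-16.35,0.04],[-0.01,-0.2704,0,-16.35,0.04],[-0.01,-0.2704,0,-16.35,0.04],[-0.01,-0.2704,0,-16.35,0.04],[-0.01,-0.2704,0,-16.35,0.04],[-0.01,-0.2704,0.04,-16.35,0.04],[-0.01,-0.2704,0.07,-16.35,0.04],[-0.01,-0.2704,0.07,-16.35,0.04],[-0.01,-0.2704,0.07,-16.35,0.04]]'; python3 - <<'E'
from h import *
Cam("top"); go(.525,.288,.0525,16)
E
```

```text
time: 9.55
eef_pos: [0.5246, 0.2881, 0.0945]
eef_rot: [[0.961, 0.276, -0.001], [0.276, -0.961, -0.0], [-0.001, 0.0, -1.0]]
ft_force: [0.9, 0.7, 0.0]
width: 0.04
gripper_force: 0.0
t 9.6 pos [0.5254 0.2885 0.0957] yaw 15.99 rows: dx -0.0006 dy 0.0004 dz 0.0432 turn -0.01
```

```bash
python3 drive.py '[[0,0,0.02,0,0.04],[0,0,0.036,0,0.04],[0,0,0.0425,0,0.04],[0,0,0.0425,0,0.04],[0,0,0.0425,0,0.025],[0,0,0.0425,0,0.018],[0,0,0.0425,0,0.014],[0,0,0.0425,0,0.01],[0,0,0.0425,0,0],[0,0,0.0425,0,0],[0,0,0.0425,0,0],[0,0,0.0425,0,0]]'
```

```text
time: 10.8
eef_pos: [0.5249, 0.2881, 0.0525]
eef_rot: [[0.961, 0.276, 0.001], [0.276, -0.961, 0.0], [0.001, 0.0, -1.0]]
ft_force: [-0.6, -0.9, 5.5]
width: 0.0068
gripper_force: 59.6
```

```bash
python3 drive.py '[[0,0,-0.004,0,0],[0,0,-0.012,0,0],[0,0,-0.04,0,0],[0,0,-0.07,0,0],[0,0,-0.07,0,0],[0,0,-0.07,0,0]]'; python3 - <<'E'
from h import *
C=[Cam("top"),Cam("side")];s=robot.sense();print(s["eef_pos"].round(4),s["ft_force"].round(1),s["torque"].round(2),s["width"])
go(.532,.0835,.1225,-.4)
S=C[1];ms=S.im.min(2)>95
for b in S.blobs(ms,100):
    if 120<b.mean(0)[0]<300 and 80<b.mean(0)[1]<200:
        h=cv2.approxPolyDP(cv2.convexHull(b),2,True)[:,0];print(h.tolist(),"z136",(S.ray(h,.136)*1000).round(0).tolist(),"z72",(S.ray(h,.072)*1000).round(0).tolist())
T=C[0]
for b in T.blobs(T.im.min(2)>150,20):
    if 140<b.mean(0)[0]<230 and 150<b.mean(0)[1]<290:
        h=cv2.approxPolyDP(cv2.convexHull(b),2,True)[:,0];print("T",h.tolist(),"z136",(T.ray(h,.136)*1000).round(0).tolist())
E
```

```text
time: 11.4
eef_pos: [0.5244, 0.288, 0.1222]
eef_rot: [[0.961, 0.276, 0.0], [0.276, -0.961, -0.0], [0.0, 0.0, -1.0]]
ft_force: [0.2, -0.9, -3.2]
width: 0.0065
gripper_force: 58.8
[0.5235 0.2873 0.1206] [ 0.8  0.6 -4.4] [-0.06 -0.01 -0.  ] 0.006771614184751868
t 11.5 pos [0.5235 0.2873 0.1206] yaw 16.01 rows: dx -0.0480 dy 0.1982 dz -0.0016 turn 16.41
[[179, 183], [186, 189], [184, 204], [179, 208], [170, 209], [161, 199], [160, 190], [167, 184]] z136 [[372.0, 87.0], [384.0, 61.0], [367.0, 15.0], [353.0, 6.0], [333.0, 11.0], [320.0, 49.0], [323.0, 80.0], [344.0, 94.0]] z72 [[379.0, 151.0], [391.0, 123.0], [374.0, 74.0], [359.0, 65.0], [337.0, 69.0], [323.0, 111.0], [327.0, 144.0], [349.0, 159.0]]
T [[241, 268], [209, 302], [206, 291], [214, 276], [226, 267]] z136 [[376.0, 120.0], [290.0, 203.0], [318.0, 211.0], [356.0, 190.0], [379.0, 159.0]]
```

```bash
python3 drive.py '[[-0.0494,0.1987,0,16.4,0],[-0.0494,0.1987,0,16.4,0],[-0.0494,0.1987,0,16.4,0],[-0.0494,0.1987,0,16.4,0],[-0.0494,0.1987,0,16.4,0],[-0.0494,0.1987,0,16.4,0],[-0.0494,0.1987,0,16.4,0],[-0.0494,0.1987,0.03,16.4,0],[-0.0494,0.1987,0.055,16.4,0],[-0.0494,0.1987,0.062,16.4,0],[-0.0494,0.1987,0.065,16.4,0],[-0.0494,0.1987,0.065,16.4,0],[-0.0494,0.1987,0.065,16.4,0]]'; python3 - <<'E'
from h import *
T=Cam("top");S=Cam("side");go(.532,.0715,.0525,-.4)
b=T.im[200:300:1]
for r in(224,228,232,236,240,244,248): print(r,[int(v) for v in T.im[r,240:275,0]])
S_=S.im
for k in S.blobs(S.im.min(2)>95,60):
    if 160<k.mean(0)[0]<330 and 140<k.mean(0)[1]<230: print(cv2.boundingRect(k),cv2.approxPolyDP(cv2.convexHull(k),2,True)[:,0].tolist())
E
```

```text
time: 12.8
eef_pos: [0.5328, 0.0842, 0.0581]
eef_rot: [[1.0, -0.006, 0.002], [-0.006, -1.0, 0.001], [0.002, -0.001, -1.0]]
ft_force: [0.4, -0.1, -3.5]
width: 0.0066
gripper_force: 59.3
t 12.9 pos [0.5327 0.0838 0.0582] yaw -0.38 rows: dx -0.0006 dy 0.0123 dz 0.0057 turn 0.02
224 [56, 59, 96, 182, 200, 109, 87, 96, 102, 106, 104, 107, 107, 109, 109, 111, 115, 114, 114, 113, 112, 116, 113, 114, 114, 117, 110, 111, 110, 110, 110, 111, 109, 109, 105]
228 [58, 59, 96, 195, 242, 240, 216, 147, 96, 94, 100, 106, 105, 107, 109, 110, 110, 114, 115, 115, 113, 112, 113, 117, 117, 114, 113, 113, 112, 113, 107, 110, 111, 108, 106]
232 [55, 59, 95, 196, 242, 240, 238, 235, 218, 143, 93, 94, 100, 104, 106, 106, 109, 111, 113, 111, 112, 114, 114, 116, 113, 113, 116, 116, 113, 114, 112, 113, 112, 113, 112]
236 [58, 55, 97, 199, 243, 240, 237, 238, 239, 238, 207, 108, 91, 99, 102, 106, 107, 109, 111, 110, 113, 113, 111, 114, 115, 112, 111, 112, 115, 113, 113, 114, 114, 112, 110]
240 [55, 59, 91, 196, 242, 239, 237, 237, 238, 238, 239, 231, 175, 100, 96, 97, 102, 106, 103, 108, 110, 110, 111, 109, 111, 112, 112, 114, 111, 114, 115, 113, 112, 113, 110]
244 [53, 61, 116, 209, 241, 238, 236, 237, 238, 239, 238, 238, 240, 226, 151, 93, 95, 98, 103, 105, 108, 108, 109, 110, 112, 113, 111, 113, 116, 114, 116, 117, 111, 112, 113]
248 [61, 63, 122, 211, 240, 238, 236, 236, 237, 238, 238, 237, 238, 238, 238, 222, 137, 92, 95, 100, 102, 106, 105, 106, 110, 110, 110, 112, 113, 112, 112, 115, 114, 114, 113]
(159, 183, 28, 27) [[179, 183], [186, 189], [184, 204], [179, 208], [170, 209], [161, 199], [160, 190], [167, 184]]
(197, 174, 89, 41) [[285, 175], [284, 191], [200, 213], [197, 205], [198, 195], [280, 174]]
(320, 158, 9, 19) [[327, 158], [325, 173], [321, 176], [322, 160]]
```

```bash
python3 drive.py '[[0,0,0.0045,0,0],[0,0,0.0045,0,0],[0,0.004,0.0045,0,0],[0,0.0075,0.0045,0,0],[0,0.0095,0.0045,0,0],[0,0.0105,0.0045,0,0],[0,0.0105,0.0045,0,0]]'; python3 - <<'E'
from h import *
T=Cam("top");S=Cam("side");s=robot.sense();print(s["eef_pos"].round(4),s["ft_force"].round(1),s["torque"].round(2))
E
```

```text
time: 13.6
eef_pos: [0.5318, 0.0727, 0.0526]
eef_rot: [[1.0, -0.007, 0.0], [-0.007, -1.0, -0.0], [0.0, 0.0, -1.0]]
ft_force: [-0.6, 0.0, -3.5]
width: 0.0067
gripper_force: 59.4
[0.5318 0.073  0.0526] [ 0.2 -0.4 -3.3] [-0.02 -0.02  0.03]
```

```bash
for i in 1; do python3 drive.py '[[0,0.0005,0,0,0],[0,0.001,0,0,0],[0,0.001,0,0,0]]'; done
```

```text
time: 14.0
eef_pos: [0.5318, 0.072, 0.0526]
eef_rot: [[1.0, -0.007, 0.0], [-0.007, -1.0, -0.0], [0.0, 0.0, -1.0]]
ft_force: [-0.5, 0.1, -3.3]
width: 0.0066
gripper_force: 59.4
```

```bash
python3 drive.py '[[0,0.0005,0,0,0],[0,0.001,0,0,0],[0,0.001,0,0,0]]' | egrep 'pos|ft'; python3 -c "
from h import *
Cam('top');s=robot.sense();print(s['ft_force'].round(1),s['torque'].round(2))"
```

```text
eef_pos: [0.5318, 0.0715, 0.0526]
ft_force: [-0.5, 1.6, -3.6]
[-0.6  1.7 -4.2] [0.4  0.04 0.17]
```

```bash
python3 drive.py '[[0,0,0,-0.15,0],[0,0,0,-0.3,0],[0,0.0002,0,-0.3,0],[0,0.0004,0,-0.3,0],[0,0.0004,0,-0.3,0]]' | egrep 'pos|ft'; python3 -c "
from h import *
for i in range(3):
  Cam('top');s=robot.sense();R=s['eef_rot'];print(s['eef_pos'].round(4),np.degrees(np.arctan2(R[1,0],R[0,0])).round(2),s['ft_force'].round(1),s['torque'].round(2))"
```

```text
eef_pos: [0.5318, 0.0713, 0.0526]
ft_force: [0.1, 3.5, -3.7]
[0.5318 0.0712 0.0526] -0.08 [-1.3  5.  -3.3] [ 0.95  0.08 -0.03]
[0.5318 0.0712 0.0526] -0.08 [-0.4  3.7 -3.3] [0.91 0.07 0.01]
[0.5318 0.0712 0.0526] -0.07 [-0.2  4.1 -4.1] [0.98 0.08 0.01]
```

```bash
python3 drive.py '[[0,0,0.0004,0,0],[0,0,0.0008,0,0],[0,0,0.0012,0,0],[0,0,0.0012,0,0]]' | egrep 'pos|ft'; python3 -c "
from h import *
for i in range(2):
  Cam('top');s=robot.sense();print(s['eef_pos'].round(4),s['ft_force'].round(1),s['torque'].round(2))"
```

```text
eef_pos: [0.5318, 0.0713, 0.0525]
ft_force: [-3.4, 4.2, 5.2]
[0.5318 0.0712 0.0525] [-3.5  3.8  6. ] [ 0.99  0.75 -0.02]
[0.5318 0.0712 0.0525] [-2.3  4.4  5.9] [0.97 0.73 0.02]
```

```bash
python3 drive.py '[[0,0,-0.0005,0,0],[0,0,-0.0005,0,0],[0,0,-0.0005,0,0.012],[0,0,-0.0005,0,0.018],[0,0,-0.0005,0,0.024],[0,0,-0.0005,0,0.03],[0,0,-0.0005,0,0.03],[0,0,-0.0005,0,0.03],[0,0,-0.01,0,0.03],[0,0,-0.03,0,0.03],[0,0,-0.07,0,0.03],[0,0,-0.12,0,0.03],[0,0,-0.15,0,0.03],[0,0,-0.15,0,0.03]]'
```

```text
time: 16.9
eef_pos: [0.5348, 0.0714, 0.2072]
eef_rot: [[1.0, -0.002, 0.011], [-0.002, -1.0, 0.001], [0.011, -0.001, -1.0]]
ft_force: [0.6, -0.6, -0.3]
width: 0.03
gripper_force: 0.0
```

```bash
python3 drive.py '[[-0.1,0.45,-0.1,0,0.03],[-0.1,0.45,-0.1,0,0.03],[-0.1,0.45,-0.1,0,0.03],[-0.1,0.45,-0.1,0,0.03],[-0.1,0.45,-0.1,0,0.03],[-0.1,0.45,-0.1,0,0.03],[-0.1,0.45,-0.1,0,0.03],[-0.1,0.45,-0.1,0,0.03],[-0.1,0.45,-0.1,0,0.03],[-0.1,0.45,-0.1,0,0.03],[-0.1,0.45,-0.1,0,0.03]]'|egrep 'time|pos'
cat > fin.py <<'E'
from h import *
T=Cam("top");S=Cam("side")
m=blue(T.im)
for k in T.blobs(m,100):
    if abs(k.mean(0)[0]-278)<20: print("case/cover",rect(T.ray(k,.04)))
g=T.im[:,:,1].astype(float)
L=[];F=[]
for r in range(176,258):
    v=g[r,225:275];w=np.where((v>190))[0]
    if len(w)<3: continue
    a,b=w[0],w[-1]
    F.append((225+a-(v[a]-125)/(v[a]-v[a-1]),r)) if v[a-1]<125 else 0
    L.append((225+b+.5,r))
    if r%16==0: print(r,[tuple(int(q) for q in T.im[r,x]) for x in range(225+b,225+b+5)])
for nm,P,z in(("foot",F,.010),("leaf",L,.066)):
    W=T.ray(P,z);v,a=line(W);print(nm,v[2:].round(1),"yaw",a.round(2),len(P),"x",W[:,0].min().round(3),W[:,0].max().round(3),"std",((W*1000-v[2:])@np.array([-v[1],v[0]])).std().round(2))
for k in S.blobs(S.im.min(2)>95,60):
    if 160<k.mean(0)[0]<330 and 140<k.mean(0)[1]<230:
        h=cv2.approxPolyDP(cv2.convexHull(k),1.5,True)[:,0];print("S",h.tolist(),(S.ray(h,.066)*1000).round(0).tolist())
E
python3 fin.py; python3 sc.py .04
```

```text
time: 18.0
eef_pos: [0.4288, -0.3834, 0.3014]
case/cover (array([533.2,  19.7]), 72.0, 14.3, -0.69)
case/cover (array([531.1,  17.2]), 181.2, 99.3, -0.44)
176 [(223, 226, 234), (92, 95, 99), (58, 58, 58), (56, 55, 58), (61, 61, 61)]
192 [(232, 236, 244), (93, 140, 221), (52, 123, 216), (54, 121, 213), (56, 124, 215)]
208 [(218, 225, 240), (90, 135, 217), (47, 116, 209), (46, 117, 207), (52, 121, 209)]
224 [(220, 223, 236), (94, 126, 197), (50, 120, 214), (48, 119, 211), (55, 123, 214)]
240 [(185, 206, 231), (99, 148, 220), (57, 124, 214), (53, 124, 213), (55, 123, 214)]
foot [628.6 109.5] yaw -0.09 13 x 0.61 0.646 std 0.03
leaf [559.1  68. ] yaw -0.43 80 x 0.412 0.635 std 2.53
S [[239, 199], [211, 216], [201, 218], [198, 210], [200, 200], [227, 193]] [[512.0, 47.0], [428.0, 16.0], [403.0, 19.0], [403.0, 47.0], [416.0, 78.0], [489.0, 78.0]]
S [[179, 183], [186, 189], [184, 204], [179, 208], [170, 209], [161, 199], [160, 190], [167, 184]] [[380.0, 157.0], [392.0, 129.0], [374.0, 79.0], [359.0, 70.0], [337.0, 75.0], [323.0, 117.0], [327.0, 150.0], [349.0, 165.0]]
S [[288, 195], [282, 20
[... 615 characters left out ...]
4.0], [805.0, -565.0], [492.0, -452.0], [-7.0, 1200.0]]
side [225.4 229.9] [453.6 -17.8] 104.0
side [210.7 208.3] [438.7  64.3] 28.5
side [217.  208.5] [454.   58.2] 87.0
side [213.5 205.6] [448.3  70.8] 29.0
side [216.4 204.6] [456.4  71.5] 50.0
side [220.1 203.7] [466.6  71.5] 57.5
side [224.1 202.6] [477.4  71.2] 58.5
side [227.8 201.6] [487.6  71.3] 45.0
side [231.7 200.6] [498.4  71.1] 50.5
side [235.6 199.6] [509.1  71. ] 43.5
side [229.8 196.4] [498.3  87.5] 70.5
top [264.3 240.3] [454.1  58.1] 87.5
top [291.2 240.2] [453.8 -17.9] 102.5
top [296.4 206.4] [550.3 -34.4] 235.0
top [296.2 196.3] [579.6 -34.7] 232.5
top [264.2 186.2] [609.8  57. ] 105.5
top [290.6 185.9] [610.  -18.9] 89.5
```

```bash
cat > f2.py <<'E'
from h import *
acc={"foot":[],"leaf":[],"case-y":[]}
for i in range(3):
    T=Cam("top");r_=T.im[:,:,0].astype(float);b_=T.im[:,:,2].astype(float)
    for r in range(178,256):
        v=r_[r];w=225+np.where(v[225:275]>150)[0]
        if len(w)<4: continue
        a,b=w[0],w[-1]
        acc["foot"].append((a-(v[a]-148)/(v[a]-v[a-1]),r));acc["leaf"].append((b+(v[b]-145)/(v[b]-v[b+1]),r))
for nm,z in(("foot",.010),("leaf",.066)):
    W=T.ray(acc[nm],z);v,a=line(W);n=np.array([-v[1],v[0]]);res=(W*1000-v[2:])@n
    ok=abs(res)<1.5;v,a=line(W[ok]);n=np.array([-v[1],v[0]]);res=(W[ok]*1000-v[2:])@n
    print(nm,v[2:].round(1),"yaw",a.round(2),"y@532",(v[3]+(532-v[2])*v[1]/v[0]).round(2),ok.sum(),len(ok),res.std().round(2),"x",W[ok][:,0].min().round(3),W[ok][:,0].max().round(3))
E
python3 f2.py
python3 - <<'E'
from h import *
# case yaw: initial top image, blue/mat edges subpixel
T=Cam("top");im=cv2.imread("pics/top0.png")[:,:,::-1].astype(float);b=im[:,:,2]-im[:,:,0]
A=[]
for r in range(188,240):
    v=b[r];i=next(x for x in range(250,280) if v[x]>75);A.append((i-(v[i]-75)/(v[i]-v[i-1]),r))
W=T.ray(A,.036);v,a=line(W);print("case +y",v[2:].round(1),a.round(2),"y@532",(v[3]+(532-v[2])*v[1]/v[0]).round(2))
E
```

```text
foot [501.9 108.2] yaw -0.2 y@532 108.07 234 234 0.4 x 0.414 0.64
leaf [531.4  67.9] yaw -0.47 y@532 67.91 222 234 0.18 x 0.412 0.629
case +y [531.3  70. ] 0.09 y@532 70.02
```

```bash
python3 - <<'E'
from h import *
T=Cam("top")
im=cv2.imread("pics/top0.png")[:,:,::-1].astype(float)[:,:,0]
F=[];L=[]
for r in range(190,254):
    v=im[r];w=150+np.where(v[150:215]>170)[0];a,b=w[0],w[-1]
    F.append((a-(v[a]-148)/(v[a]-v[a-1]),r));L.append((b+(v[b]-175)/(v[b]-v[b+1]),r))
o=[]
for P,z in((F,.010),(L,.066)):
    W=T.ray(P,z);v,a=line(W);o.append((v,a));print(v[2:].round(1),a.round(2))
(v,a),(u,_)=o;n=np.array([-v[1],v[0]]);print("perp",((v[2:]-u[2:])@n).round(2))
print("cam tilt: proj of vertical at",T.proj([[.532,.07,.002],[.532,.07,.066]]).round(2))
S=Cam("side")
# side: leaf top +y edge/ -y edge near +x end & -x end visible colours along world normal at z .066
for x in(.42,.45,.48,.60,.63,.645):
    d=np.arange(-.02,.03,.002);px=S.proj(np.c_[np.full(len(d),x),.068+d,np.full(len(d),.066)]).astype(np.float32)
    v=cv2.remap(S.im,px[:,:1],px[:,1:],cv2.INTER_LINEAR)[:,0];print(x,[tuple(int(q) for q in i) for i in v[3:22:2]])
E
```

```text
[500.  318.5] 15.93
[532.3 286.3] 15.94
perp 39.89
cam tilt: proj of vertical at [[259.98 214.55]
 [259.85 211.91]]
0.42 [(137, 129, 122), (136, 128, 120), (134, 125, 118), (125, 115, 107), (227, 232, 242), (243, 246, 250), (148, 153, 165), (34, 35, 34), (42, 44, 43), (43, 45, 45)]
0.45 [(138, 130, 123), (136, 128, 121), (136, 128, 121), (124, 112, 100), (228, 233, 243), (248, 251, 254), (159, 170, 188), (34, 34, 32), (41, 44, 42), (43, 45, 44)]
0.48 [(140, 131, 124), (138, 129, 123), (138, 130, 123), (139, 122, 105), (230, 231, 240), (244, 248, 252), (152, 160, 181), (34, 36, 33), (42, 44, 43), (43, 45, 44)]
0.6 [(35, 35, 33), (37, 35, 33), (37, 35, 33), (36, 34, 33), (36, 34, 33), (36, 35, 33), (37, 35, 34), (37, 35, 35), (38, 36, 35), (38, 36, 35)]
0.63 [(36, 34, 33), (37, 35, 34), (38, 36, 34), (38, 36, 36), (38, 37, 36), (38, 37, 36), (40, 38, 37), (40, 38, 37), (41, 39, 37), (40, 38, 36)]
0.645 [(147, 132, 105), (142, 127, 102), (147, 132, 106), (129, 116, 93), (123, 111, 90), (122, 110, 89), (120, 108, 88), (130, 117, 93), (131, 118, 95), (118, 107, 87)]
```

```bash
python3 - <<'E'
from h import *
A=np.mean([Cam("top").im.astype(float)[:,:,2] for _ in range(4)],0)
for r in range(180,248,3): print(r,[int(x) for x in A[r,251:266]])
E
```

```text
180 [243, 244, 244, 244, 244, 244, 245, 245, 247, 239, 98, 57, 58, 55, 58]
183 [243, 244, 244, 244, 244, 244, 245, 245, 246, 244, 224, 223, 211, 210, 209]
186 [243, 244, 244, 244, 244, 244, 245, 246, 246, 244, 220, 215, 223, 234, 230]
189 [244, 244, 244, 244, 244, 244, 245, 246, 246, 244, 220, 215, 213, 213, 214]
192 [244, 244, 244, 243, 244, 243, 244, 244, 245, 243, 221, 216, 214, 213, 214]
195 [244, 244, 244, 243, 243, 244, 244, 244, 245, 244, 220, 215, 212, 212, 214]
198 [243, 244, 244, 243, 243, 243, 244, 244, 245, 244, 221, 213, 212, 212, 211]
201 [243, 244, 244, 243, 243, 243, 243, 244, 245, 244, 220, 213, 212, 210, 211]
204 [243, 244, 244, 243, 243, 243, 244, 245, 246, 244, 221, 214, 211, 211, 211]
207 [243, 244, 244, 243, 243, 243, 244, 245, 244, 240, 218, 212, 210, 210, 208]
210 [243, 244, 244, 243, 243, 243, 244, 245, 244, 237, 209, 211, 208, 208, 209]
213 [243, 244, 244, 243, 243, 243, 244, 245, 245, 237, 208, 211, 211, 210, 209]
216 [244, 244, 244, 243, 243, 243, 244, 245, 244, 237, 208, 213, 208, 208, 209]
219 [243, 244, 244, 243, 243, 243, 244, 244, 245, 235, 196, 212, 211, 211, 212]
222 [243, 244, 244, 243, 243, 244, 244, 244, 244, 235, 196, 213, 212, 213, 213]
225 [244, 244, 244, 244, 244, 244, 244, 244, 244, 234, 194, 213, 213, 213, 213]
228 [244, 244, 244, 244, 244, 244, 244, 244, 244, 234, 196, 214, 213, 211, 212]
231 [244, 244, 244, 244, 244, 244, 244, 244, 244, 234, 197, 214, 213, 213, 213]
234 [244, 244, 244, 244, 244, 244, 245, 246, 244, 233, 197, 215, 215, 213, 214]
237 [244, 244, 244, 245, 244, 244, 245, 246, 244, 234, 196, 215, 215, 215, 214]
240 [243, 244, 244, 245, 245, 244, 244, 244, 244, 234, 199, 218, 224, 232, 230]
243 [244, 244, 245, 245, 245, 244, 244, 244, 244, 235, 214, 234, 234, 232, 232]
246 [244, 244, 244, 245, 245, 244, 245, 244, 246, 231, 97, 60, 62, 63, 64]
```

```bash
python3 -c "
from workcell import robot
print(robot.sense()['time']);print(robot.hand_in())"
```

```text
18.7
the job is handed in; nothing more can be done
None
```

The cover is fully home on the case, and the straightedge stands on its foot against the plain side, reaching past both corners. Contact force was balanced end to end, and the images suggest at most about 0.4 mm of gap towards the robot end. I handed the job in at 18.7 s with the arm clear; I did not re-check the bystanders' positions, though no unexpected contact forces appeared.

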